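# Open the jar of balloon clips

### The arm

A 6-joint arm with a two-finger parallel gripper is mounted at the origin on the work surface. World frame = base frame: x ahead of the robot, y to its left, z up, the work surface at z = 0. Lengths are in m, angles in degrees, forces in N, time in s.
With the tool pointing down it reaches from about 0.375 to 0.925 m from the base axis. Payload 5.7 kg.
Tool frame: the origin (TCP) lies on the centre line of the jaws, within the pads' length; the fingertips stand 17 mm ahead of it and the grasp point (between the pads) lies 2 mm behind it; z points along the fingers, y is the direction in which the jaws open and shut (so a half turn about z gives the same grasp; the last joint's range is limited). The gripper opens to 88 mm and grips with 3 to 60 N. Pads are 20 mm wide; open, the fingers measure 115 mm over their backs; the gripper's body (75 mm by 178 mm) begins 61 mm behind the grasp point.
Start: joints at [59.238, 20.558, 86.54, -0, 72.909, -6.595], TCP at [0.246, 0.547, 0.24] pointing down, gripper open.
Joint ranges: [-170.27, 170.27], [-57.76, 135], [12.27, 136.19], [-55.21, 235.2], [11.17, 155.16], [-170.74, 170.74]. Speed limits (degrees/s): [136.94, 136.94, 180, 180, 180, 180].

### API

Orientations are given as a 3x3 rotation matrix whose columns are the frame's x, y, z axes.
In Python, from bench import arm gives the robot as it stands.
- The arm moves only by the shell command python3 -m inch 'ROWS'. ROWS is JSON, a list of rows, each a list of 7 numbers: the closure in counts, from 0 (fully open) to 255 (shut), then the shift along the world's x, y, z in units of 30 mm (1.0 is 30 mm), then the turn, a rotation vector about the world's x, y, z in units of 5 degrees (1.0 is 5 degrees). A call has 1 to 20 rows; each row is the pose to reach, as a shift and turn from the pose measured when the call began; what a row does not reach only later rows make up. A row lasts 1/12 s, in which the tool goes at most 41.7 mm and 7.16 degrees, less where a joint would pass 70% of its speed; a pose out of reach is approached as far as the arm can. A call with a gripper value outside its range is refused whole. The fingers move at their own pace and stop on an object; the grip force is fixed at half the most. Time passes only in rows, so rows that repeat a pose let the fingers close. It gives the time, the measured TCP pose, the force and the opening at its end, in the units of the state.
- arm.get_state(): the state, without advancing time (a new reading comes with each control period).
- arm.read_camera(name): name is "side" or "top" or "wrist"; returns the picture (480x640x3 uint8, red, green, blue); there is no depth.
- arm.calibration(name): a dict with "fovy" (degrees; the focal length in pixels is half the picture's height over the tangent of half this angle, whatever the lens; pixels are square), "cx", "cy" (the principal point, pixels), "k1" (the pictures are not rectified: a ray, as slopes to the right and down, at radius r is drawn at 1 + k1 r^2 times it, then the intrinsics apply), "world_from_camera" (4x4, takes a point from camera to world coordinates). Camera axes: x right, y down, z forward; pixel columns grow to the right and rows downward; lengths in m; the calibration is good to about 2 mm. A picture is of the moment at which its call begins: read the wrist's pose just before it. calibration takes no time and is no camera call; for the wrist camera it gives the pose at the moment of the call.
- arm.job_done(): hands the job in, once; it reports no verdict.
The state is a dict: "time_s": time; "qpos": joint angles; "qd": joint speeds; "tau": joint torques, N m; "eef_pos": TCP position; "tool_rot": TCP orientation; "contact_force": force on the tool from outside, world axes, zero at the start; "wrist_torque": the same for the moment, N m; "grip_width": opening from 0.0 (shut) to 1.0 (fully open).
Only numpy, scipy, OpenCV 4.12 (cv2) and the standard library are available. Lean on these libraries where they do the work, as an engineer would, in place of code of your own. Each camera call takes 0.05 s, during which the arm holds its last target.

### The job

Turn the orange clamp knob clockwise until the holder grips the glass jar firmly, then unscrew the tight red cap anticlockwise without the jar turning along, and stop turning when its thread lets go. Lift the cap straight up just clear of the jar and finish holding it there, level, right above the mouth (about 2 cm of air under it), with the jar still standing clamped in the holder; do not let go of the cap, and leave everything else on the ledge where it is.

Things in the scene. Friction and masses are not known exactly. Their poses are not given: they have to be found in the camera images.
- knob (a joint): clamp knob, rad: grows as it is turned clockwise seen from above; starts at 0 to 0.2, hard stop at 1.45. It drives a sprung jaw (5.7 mm per rad) that squeezes the jar from about 0.75 on, 2.5 N more per 0.1 rad, to about 18 N at the stop; a firm hold is 1.2 or more. Takes up to 0.3 N m; stays where it is left
- knob_grip (a point): point on the knob's vertical axis at grip height, 75 mm above the table. The knob is an upright orange bar 44 long, 14 thick, 38 tall (top 17 above this point, foot 21 below, over a grey housing 48 across). The frame turns with it: x along the bar's length, y across its thickness. A white mark on top lies toward -x
- holder: the aluminium jar holder, fixed to the ledge: plate 100 x 185 x 12. Origin at table height below the middle of the jar's place; its y axis points from the jar to the knob (knob axis 95 away). Two fixed rubber V jaws on the -y side and the moving jaw on the +y side, all up to 48 above the table (sizes in mm)
- pad: rubber face of the moving jaw (30 wide, 30 tall) that presses the jar; its origin starts under the jar's axis, 12 above the table, the face itself 31 from there along the holder's +y; slides toward -y (sizes in mm)
- jar: loose straight glass jar, 58 mm across, holding coloured balloon clips, standing on the holder's plate between the jaws with 1 to 2.5 mm play; origin at the centre of its underside (12 above the table), z up. Shoulder 60 up, mouth 79 up. About 0.35 kg (varies)
- jar_mouth (a point): centre of the jar's mouth, 79 above the jar's underside, 91 above the table. A black rubber seal with a ridge 5 high closes the mouth and stays on the jar (sizes in mm)
- jar_side (a point): point on the jar's side wall, 29 from its axis, 30 above its underside; shows whether the jar turns (sizes in mm)
- thread (a joint): turn of the cap relative to the jar, rad: 0 = tight, grows as the cap is turned anticlockwise seen from above. It sticks with about 0.35 N m all the way; two lugs hold the cap down until about 1.1; from 1.15 to 1.8 it lifts straight off. It does not rise while turning (1.5 mm vertical play), so turn it at constant height
- cap_center (a point): centre of the round red cap, half-way up: 60 mm across, 30 tall, top 15 above and lower edge 15 below this point (104 and 74 above the table while screwed on; this point is then 2 below the jar's mouth). 0.06 kg. The knob is the only other thing as tall nearby, 95 away
- cap: the same red cap; origin at the centre of its lower edge, z up, 74 above the table while screwed on (sizes in mm)
- dish: cream ceramic bowl, 120 across, 35 tall mm; a bystander, origin at the centre of its underside
- tin: small lidded steel tin, 75 across, 54 tall mm; a bystander, origin at the centre of its underside
- spring_clip: black metal spring clip holding plastic balloon clips, about 95 x 36 x 28 mm; a bystander, origin at the centre of its underside
- spare_jar: amber jar with a white cap, not the one to open, 60 across, 85 tall mm; a bystander, origin at the centre of its underside
- tape_roll: yellow roll of tape lying flat, 90 across, 20 tall mm; a bystander, origin at the centre of its underside
Things that resemble listed ones, but are neither listed nor needed, are in the scene too. Several things have the shape of the cap; the one meant has the colours described above.

How it is judged:
By the outcome, as a careful person would: the job done as asked, in the order asked, and still so for the second after the job is handed in, while the arm keeps its last pose, push and grip.
It also fails if it takes over 46 s, if anything falls off the work surface, if the arm or the gripper's body presses on something with over 40 N, if the wrist force passes 120 N, or if a joint passes its speed limit or range.

## Working session

There is one attempt and no reset: what is moved stays moved. The work goes in short steps, Python scripts to look and compute and a shell command to move; the robot and the scene stay as the last step left them, time stands still between calls to the robot, and variables do not carry over. Pictures are saved under pics/ and viewed, and the job is handed in when it is done.

```bash
mkdir -p pics
cat > h.py <<'E'
import numpy as np, cv2
from bench import arm
def snap(n,f):
    im=arm.read_camera(n); cv2.imwrite('pics/'+f+'.png',im[:,:,::-1]); return im
def ray(cal,u,v):
    f=240/np.tan(np.radians(cal['fovy'])/2)
    K=np.array([[f,0,cal['cx']],[0,f,cal['cy']],[0,0,1]])
    p=cv2.undistortPoints(np.array([[[u,v]]],float),K,np.array([cal['k1'],0,0,0.]))[0,0]
    T=np.array(cal['world_from_camera']); d=T[:3,:3]@np.array([p[0],p[1],1]); return T[:3,3],d
def onz(cal,u,v,z):
    o,d=ray(cal,u,v); return o+d*(z-o[2])/d[2]
def proj(cal,P):
    f=240/np.tan(np.radians(cal['fovy'])/2)
    T=np.linalg.inv(np.array(cal['world_from_camera'])); c=T[:3,:3]@np.array(P)+T[:3,3]
    s=c[:2]/c[2]; s=s*(1+cal['k1']*(s@s)); return s*f+np.array([cal['cx'],cal['cy']])
E
python3 - <<'E'
from h import *
np.set_printoptions(precision=4,suppress=True)
for n in ['top','side','wrist']:
    c=arm.calibration(n); print(n,c['fovy'],c['k1'],np.array(c['world_from_camera'])[:3].tolist()); snap(n,n+'0')
print(arm.get_state())
E
```

```text
top 57.88571153774625 -0.07698332404638099 [[0.01607012400202856, -0.9875970813010109, 0.15618500606743316, 0.44034554197252335], [-0.9998246566726773, -0.017373895672688884, -0.006985961531346502, -0.001384260592754238], [0.00961285721949278, -0.15604535480070922, -0.9877031134005796, 0.9236842116914488]]
side 47.43201628692098 0.030724987723927035 [[0.9505880035083168, -0.1888458958765181, 0.24641362623984076, 0.29984977235166294], [-0.30993129244803175, -0.5311614083344882, 0.7885493974746387, -0.9260962810921846], [-0.01802890866262467, -0.8259568910704228, -0.5634449152718626, 0.7366472685918386]]
wrist 58.07028191494794 0.03035799250130244 [[0.41040354403914303, 0.8783248057608091, 0.24518251696510968, 0.17824998575408615], [0.9118996033406088, -0.3944530099929121, -0.11333991501130557, 0.5766291284155917], [-0.002836277022725845, 0.27009694276827095, -0.9628289552354986, 0.3829854913642753]]
{'time_s': 0.15, 'qpos': array([59.2381, 20.5884, 86.5863, -0.0008, 72.9101, -6.5951]), 'qd': array([-0.0841, -0.1388, -0.1628,  0.0598,  0.0741,  0.0009]), 'tau': array([  0.001 , -51.5754, -27.1008,   0.0676,   0.0306,  -0.0001]), 'eef_pos': array([0.2454, 0.5469, 0.239 ]), 'tool_rot': array([[-0.9124,  0.4094, -0.0007],
       [ 0.4094,  0.9124, -0.0013],
       [ 0.0002, -0.0015, -1.    ]]), 'contact_force': array([-0.1429, -0.1835,  0.1131]), 'wrist_torque': array([ 0.0379,  0.0318, -0.0184]), 'grip_width': 1.002111261542559}
```

View pics/top0.png

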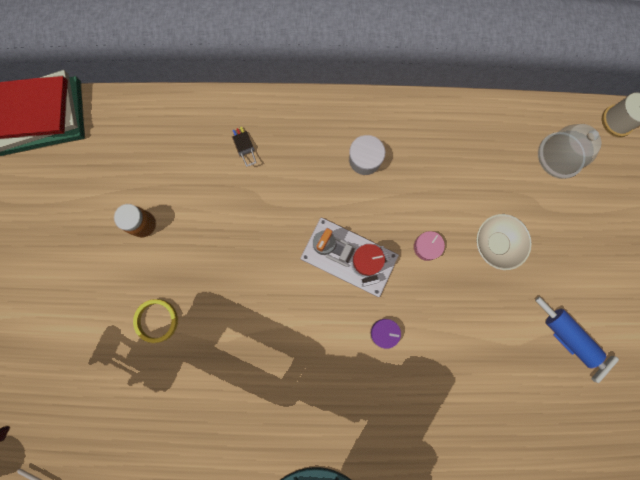

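View pics/side0.png

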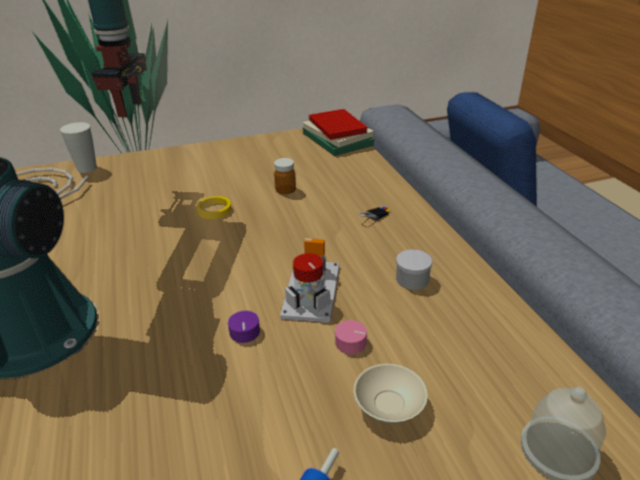

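View pics/wrist0.png

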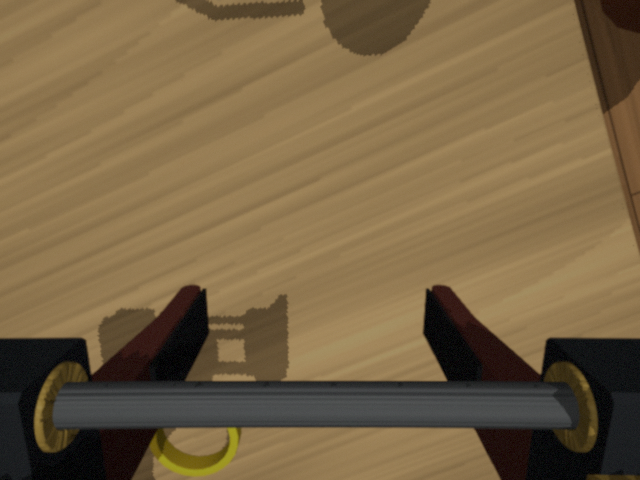

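The red cap of the task is at top (369,260) and side (308,267), in the holder. Things it could be taken for: the pink cap (430,245), the purple cap (386,333) and the red book (30,108). The orange knob is at (325,238); only the small orange clips by the spring clip (240,130) resemble it. Next I measure both and check close crops.

```bash
cat > m.py <<'E'
from h import *
np.set_printoptions(precision=4,suppress=True)
import sys
t=cv2.imread('pics/top0.png'); s=cv2.imread('pics/side0.png')
cv2.imwrite('pics/crop_t.png',cv2.resize(t[205:305,285:405],None,fx=5,fy=5,interpolation=cv2.INTER_CUBIC))
cv2.imwrite('pics/crop_s.png',cv2.resize(s[225:335,260:380],None,fx=5,fy=5,interpolation=cv2.INTER_CUBIC))
for n,im,(x0,x1,y0,y1) in [('top',t,(285,405,205,305)),('side',s,(260,380,225,335))]:
    cal=arm.calibration(n)
    h=cv2.cvtColor(im,cv2.COLOR_BGR2HSV)
    red=(((h[:,:,0]<4)|(h[:,:,0]>174))&(h[:,:,1]>170)&(h[:,:,2]>60)).astype(np.uint8)
    org=((h[:,:,0]>=8)&(h[:,:,0]<17)&(h[:,:,1]>200)&(h[:,:,2]>120)).astype(np.uint8)
    for nm,m in [('red',red),('org',org)]:
        k=np.zeros_like(m);k[y0:y1,x0:x1]=m[y0:y1,x0:x1]
        N,l,st,ce=cv2.connectedComponentsWithStats(k)
        for i in range(1,N):
            if st[i,4]<30: continue
            c=cv2.findContours((l==i).astype(np.uint8),cv2.RETR_EXTERNAL,cv2.CHAIN_APPROX_NONE)[0][0]
            print(n,nm,st[i],ce[i],cv2.minAreaRect(c),'z.104',onz(cal,*ce[i],.104),'z.092',onz(cal,*ce[i],.092))
E
python3 m.py
```

```text
top red [354 245  31  30 632] [367.7421 259.443 ] ((368.3461608886719, 259.2307434082031), (28.567060470581055, 29.399110794067383), 33.690067291259766) z.104 [ 0.5294 -0.0926  0.104 ] z.092 [ 0.5307 -0.094   0.092 ]
side red [294 254  29  28 641] [307.8534 267.415 ] ((308.0, 267.5), (27.0, 28.0), 90.0) z.104 [ 0.5268 -0.1129  0.104 ] z.092 [ 0.5311 -0.0974  0.092 ]
side org [305 240  19  16 237] [313.9494 247.4093] ((314.0, 247.5), (15.0, 18.0), 90.0) z.104 [ 0.5582 -0.0523  0.104 ] z.092 [ 0.5631 -0.0357  0.092 ]
```

View pics/crop_t.png

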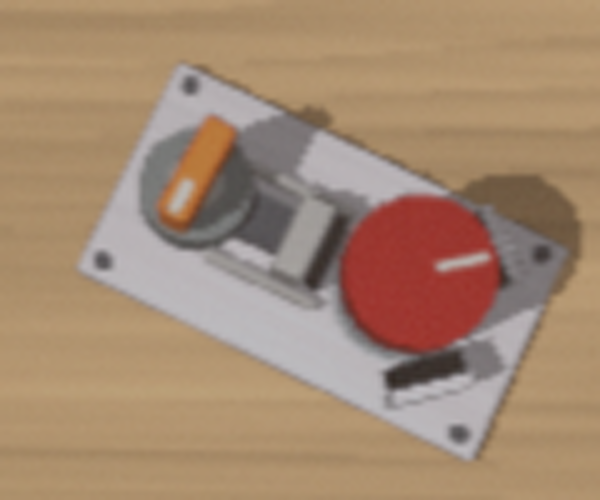

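View pics/crop_s.png

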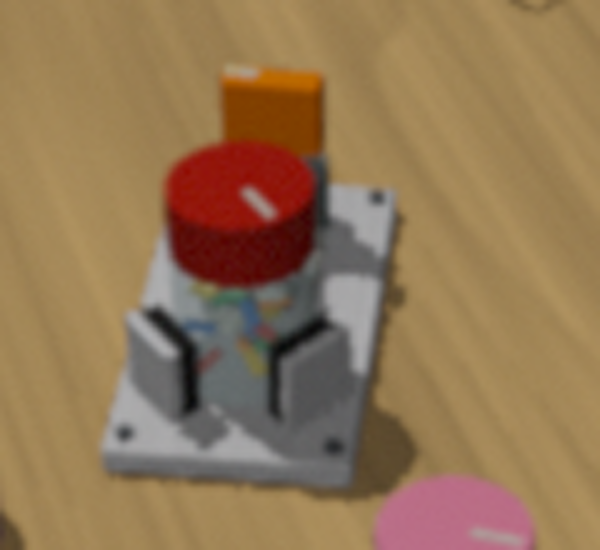

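Run:
```python
from h import *
np.set_printoptions(precision=4,suppress=True)
c=arm.calibration('top')
P=lambda u,v,z: onz(c,285+(u-2)/5,205+(v-2)/5,z)
cap=P(420,273,.104);k=P(198,172,.092)
print('cap',cap,'knob',k,np.linalg.norm((cap-k)[:2]))
C=[P(*q,.012) for q in[(182,63),(570,250),(475,460),(78,268)]]
print(C,np.mean(C,0),[np.linalg.norm(C[i]-C[i-1]) for i in range(4)])
yv=(C[0]-C[1])+(C[3]-C[2]);print('holder y',np.degrees(np.arctan2(yv[1],yv[0])))
a=P(222,120,.092);b=P(175,222,.092);d=a-b;print('bar',np.linalg.norm(d),np.degrees(np.arctan2(d[1],d[0])))
s=arm.calibration('side')
S=lambda u,v,z: onz(s,260+(u-2)/5,225+(v-2)/5,z)
print('side cap',S(240,190,.104),'knob back/front top', S(222,70,.092),S(322,74,.092),S(222,82,.092),S(322,90,.092))
g=[S(128,318,.048)]
print([S(*q,.012) for q in [(105,465),(352,473),(396,190)]])
```

```text
cap [ 0.5299 -0.0943  0.104 ] knob [ 0.5691 -0.0094  0.092 ] 0.09352862689385516
[array([ 0.6286, -0.0025,  0.012 ]), array([ 0.5508, -0.1686,  0.012 ]), array([ 0.4617, -0.1278,  0.012 ]), array([0.5396, 0.0399, 0.012 ])] [ 0.5452 -0.0648  0.012 ] [np.float64(0.09862390461256079), np.float64(0.18338973074967277), np.float64(0.09792561836315446), np.float64(0.18492859984641363)]
holder y 64.97898444775088
bar 0.04402722815071385 -23.567456026723345
side cap [ 0.5309 -0.0977  0.104 ] knob back/front top [0.553  0.0026 0.092 ] [ 0.592  -0.0145  0.092 ] [ 0.5504 -0.0061  0.092 ] [ 0.5882 -0.0259  0.092 ]
[array([ 0.4615, -0.1336,  0.012 ]), array([ 0.5516, -0.1699,  0.012 ]), array([ 0.6302, -0.0005,  0.012 ])]
```

Both measurements check out: knob to cap is 94 mm against 95, the plate is 98x184 against 100x185, and the bar is 44 mm. The knob axis is about (0.570,-0.010), the cap about (0.530,-0.096) and holder y points at 65°. The tool's jaw axis is already at 65.8°, across the bar. I move above the knob.

```bash
python3 -m inch '[[140,10.8,-18.55,-1.3,0,0,0],[140,10.8,-18.55,-1.3,0,0,0],[140,10.8,-18.55,-1.3,0,0,0],[140,10.8,-18.55,-1.3,0,0,0],[140,10.8,-18.55,-1.3,0,0,0],[140,10.8,-18.55,-1.3,0,0,0],[140,10.8,-18.55,-1.3,0,0,0],[140,10.8,-18.55,-1.3,0,0,0],[140,10.8,-18.55,-1.3,0,0,0],[140,10.8,-18.55,-1.3,0,0,0],[140,10.8,-18.55,-1.3,0,0,0],[140,10.8,-18.55,-1.3,0,0,0],[140,10.8,-18.55,-1.3,0,0,0],[140,10.8,-18.55,-1.3,0,0,0],[140,10.8,-18.55,-1.3,0,0,0],[140,10.8,-18.55,-1.3,0,0,0],[140,10.8,-18.55,-1.3,0,0,0],[140,10.8,-18.55,-1.3,0,0,0],[140,10.8,-18.55,-1.3,0,0,0],[140,10.8,-18.55,-1.3,0,0,0]]'
python3 - <<'E'
from h import *
np.set_printoptions(precision=4,suppress=True)
snap('wrist','w1');s=arm.get_state();print(s['eef_pos'],s['tool_rot'],s['qpos'],s['grip_width'],s['time_s'])
import json;c=arm.calibration('wrist');json.dump({k:(np.array(v).tolist()) for k,v in c.items()},open('w1.json','w'))
for P in [(.57,-.01,.092),(.53,-.095,.104)]:print(proj(c,P))
E
```

```text
time_s: 1.82
eef_pos: [0.5683, -0.0082, 0.1999]
tool_rot: [[-0.913, 0.408, -0.002], [0.408, 0.913, -0.001], [0.001, -0.001, -1.0]]
contact_force: [0.2, -0.1, 0.3]
grip_width: 0.45
[ 0.5684 -0.0081  0.2   ] [[-0.913   0.4079 -0.0014]
 [ 0.4079  0.913  -0.0008]
 [ 0.001  -0.0013 -1.    ]] [ -7.7377  20.2634  93.1768  -0.0633  66.6357 -73.6378] 0.45391534163307473 1.8667
[315.5365 251.478 ]
[153.2566 254.4509]
```

View pics/w1.png

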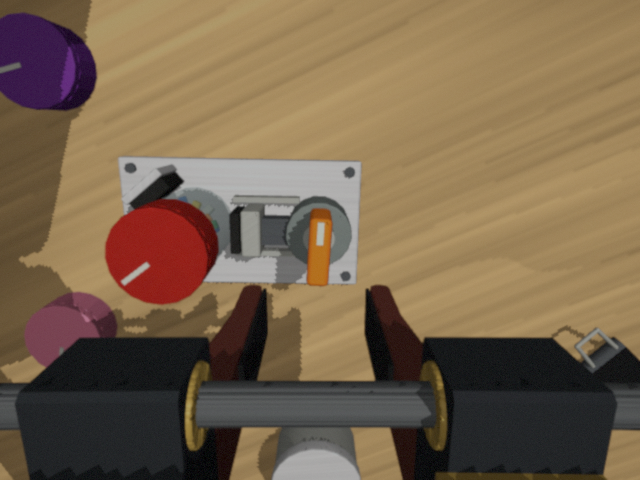

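The picture shows the red cap at (162,250) and the orange knob at (319,245), between the open fingers. I zoom in on the knob.

Run:
```python
import cv2
i=cv2.imread('pics/w1.png');cv2.imwrite('pics/w1c.png',cv2.resize(i[190:310,260:380],None,fx=5,fy=5,interpolation=cv2.INTER_CUBIC))
```

```text
(no output)
```

View pics/w1c.png

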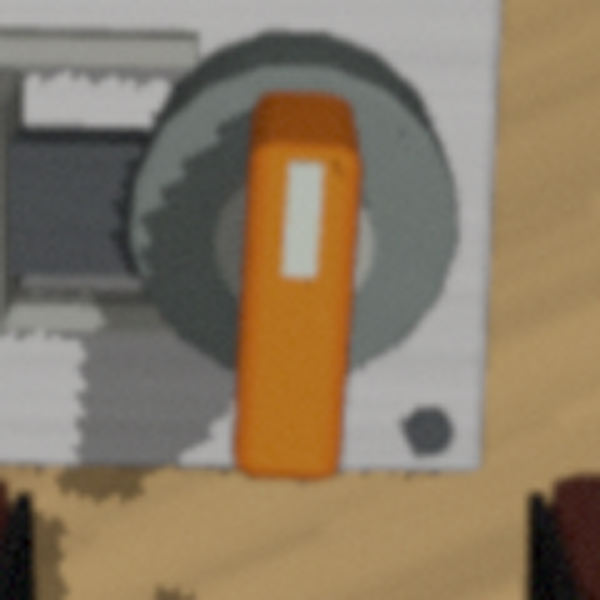

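Run:
```python
from h import *
import json
np.set_printoptions(precision=4,suppress=True)
c=json.load(open('w1.json'))
P=lambda u,v,z: onz(c,260+(u-2)/5,190+(v-2)/5,z)
q=[P(*p,.092) for p in [(250,145),(360,145),(342,476),(236,474)]]
print(q,np.mean(q,0)); d=(q[0]+q[1]-q[2]-q[3])/2;print(np.linalg.norm(d),np.degrees(np.arctan2(d[1],d[0])))
e=[P(*p,.012) for p in [(500,0),(480,468)]];d=e[0]-e[1];print('plate',np.degrees(np.arctan2(d[1],d[0])))
```

```text
[array([ 0.5499, -0.0049,  0.092 ]), array([0.5552, 0.0071, 0.092 ]), array([ 0.5929, -0.0118,  0.092 ]), array([ 0.5873, -0.0237,  0.092 ])] [ 0.5713 -0.0083  0.092 ]
0.041988652132897306 153.32626181525694
plate 155.0002179382646
```

```bash
python3 -m inch '[[140,0.07,-0.03,-1,0,0,-0.4],[140,0.07,-0.03,-2,0,0,-0.4],[140,0.07,-0.03,-3,0,0,-0.4],[140,0.07,-0.03,-3.6,0,0,-0.4],[140,0.07,-0.03,-4.07,0,0,-0.4],[140,0.07,-0.03,-4.07,0,0,-0.4],[140,0.07,-0.03,-4.07,0,0,-0.4],[255,0.07,-0.03,-4.07,0,0,-0.4],[255,0.07,-0.03,-4.07,0,0,-0.4],[255,0.07,-0.03,-4.07,0,0,-0.4],[255,0.07,-0.03,-4.07,0,0,-0.4],[255,0.07,-0.03,-4.07,0,0,-0.4],[255,0.07,-0.03,-4.07,0,0,-0.4],[255,0.07,-0.03,-4.07,0,0,-0.4],[255,0.07,-0.03,-4.07,0,0,-0.4],[255,0.07,-0.03,-4.07,0,0,-0.4]]'
python3 - <<'E'
from h import *
np.set_printoptions(precision=4,suppress=True)
s=arm.get_state();print(s['contact_force'],s['wrist_torque'],s['grip_width']*88,s['qpos'])
E
```

```text
time_s: 3.2
eef_pos: [0.5718, -0.0078, 0.079]
tool_rot: [[-0.898, 0.44, 0.001], [0.44, 0.898, 0.001], [-0.001, 0.001, -1.0]]
contact_force: [2.4, 6.1, 3.6]
grip_width: 0.156
[2.3758 6.0695 3.5715] [ 0.974  -0.2873 -0.0077] 13.760377239152092 [ -7.7495  29.0825  99.3136   0.0858  51.5338 -71.6769]
```

Gripped at 13.8 mm against the 14 mm bar. I turn the knob 60° clockwise first.

```bash
python3 -m inch '[[255,0,0,0,0,0,-0.5],[255,0,0,0,0,0,-1.5],[255,0,0,0,0,0,-2.5],[255,0,0,0,0,0,-3.5],[255,0,0,0,0,0,-4.5],[255,0,0,0,0,0,-5.5],[255,0,0,0,0,0,-6.5],[255,0,0,0,0,0,-7.5],[255,0,0,0,0,0,-8.5],[255,0,0,0,0,0,-9.5],[255,0,0,0,0,0,-10.5],[255,0,0,0,0,0,-11.5],[255,0,0,0,0,0,-12],[255,0,0,0,0,0,-12],[255,0,0,0,0,0,-12]]'
python3 - <<'E'
from h import *
np.set_printoptions(precision=4,suppress=True)
s=arm.get_state();print(s['contact_force'],s['wrist_torque'],s['grip_width']*88,s['qpos'],np.degrees(np.arctan2(s['tool_rot'][1,1],s['tool_rot'][0,1])))
E
```

```text
time_s: 4.45
eef_pos: [0.5723, -0.0074, 0.0791]
tool_rot: [[-0.069, 0.998, 0.003], [0.998, 0.069, 0.0], [-0.0, 0.003, -1.0]]
contact_force: [2.4, 3.9, -4.3]
grip_width: 0.158
[ 2.4201  3.8506 -4.2595] [ 0.5005 -0.2981 -0.0511] 13.864274764680477 [ -7.6686  29.0795  99.3      0.0264  51.4707 -11.6152] 3.9301059165229333
```

```bash
cat > st.py <<'E'
from h import *
np.set_printoptions(precision=4,suppress=True)
s=arm.get_state();print(s['contact_force'],s['wrist_torque'],s['grip_width']*88,s['qpos'],'yaw',np.degrees(np.arctan2(s['tool_rot'][1,1],s['tool_rot'][0,1])))
E
python3 -m inch '[[255,0,0,0,0,0,-0.7],[255,0,0,0,0,0,-1.4],[255,0,0,0,0,0,-2.1],[255,0,0,0,0,0,-2.8],[255,0,0,0,0,0,-2.8],[255,0,0,0,0,0,-2.8]]'
python3 st.py
```

```text
time_s: 4.95
eef_pos: [0.5725, -0.0074, 0.0791]
tool_rot: [[0.172, 0.985, 0.003], [0.985, -0.172, -0.001], [-0.0, 0.003, -1.0]]
contact_force: [3.5, 2.5, -4.9]
grip_width: 0.156
[ 3.5238  2.4503 -4.9114] [ 0.2524 -0.2053 -0.107 ] 13.714655514025669 [-7.6475 29.0838 99.2898 -0.0094 51.4576  2.2907] yaw -9.932392570341689
```

```bash
python3 -m inch '[[255,0,0,0,0,0,-0.5],[255,0,0,0,0,0,-1],[255,0,0,0,0,0,-1],[255,0,0,0,0,0,-1]]'
python3 st.py
```

```text
time_s: 5.28
eef_pos: [0.5726, -0.0074, 0.0791]
tool_rot: [[0.255, 0.967, 0.003], [0.967, -0.255, -0.001], [0.0, 0.003, -1.0]]
contact_force: [2.3, 1.7, -3.9]
grip_width: 0.158
[ 2.3046  1.6822 -3.861 ] [ 0.2403 -0.1252 -0.0952] 13.87497391264145 [-7.643  29.087  99.2858 -0.0192 51.4562  7.1594] yaw -14.790488184324051
```

Knob turned 78.7° (1.37 rad) with no slip and no stop spike. I release it, rise and go over the cap.

```bash
python3 -m inch '[[140,0,0,0,0,0,0],[140,0,0,0,0,0,0],[140,0,0,0,0,0,0],[140,0,0,0,0,0,0],[140,0,0,1,0,0,0],[140,0,0,2,0,0,0],[140,0,0,3,0,0,0],[60,0,0,4.1,0,0,0],[0,-0.7,-1.4,4.1,0,0,0],[0,-1.42,-2.93,4.1,0,0,0],[0,-1.42,-2.93,4.1,0,0,0],[0,-1.42,-2.93,4.1,0,0,0],[0,-1.42,-2.93,4.1,0,0,0],[0,-1.42,-2.93,4.1,0,0,0]]'
python3 - <<'E'
from h import *
import json
np.set_printoptions(precision=4,suppress=True)
c=arm.calibration('wrist');json.dump({k:(np.array(v).tolist()) for k,v in c.items()},open('w2.json','w'))
snap('wrist','w2');snap('top','top2')
i=cv2.imread('pics/top2.png');cv2.imwrite('pics/top2c.png',cv2.resize(i[205:305,285:405],None,fx=5,fy=5,interpolation=cv2.INTER_CUBIC))
s=arm.get_state();print(s['grip_width'],s['eef_pos'],s['contact_force'],s['wrist_torque'])
print(proj(c,(.53,-.0955,.104)))
E
```

```text
time_s: 6.45
eef_pos: [0.5302, -0.0948, 0.2021]
tool_rot: [[0.255, 0.967, 0.003], [0.967, -0.255, -0.0], [0.001, 0.003, -1.0]]
contact_force: [0.5, 0.4, 0.7]
grip_width: 0.944
0.9947102907986394 [ 0.5304 -0.0944  0.202 ] [-0.4682 -0.4752  0.0946] [-0.0373  0.0637 -0.0061]
[314.6013 253.1159]
```

View pics/w2.png

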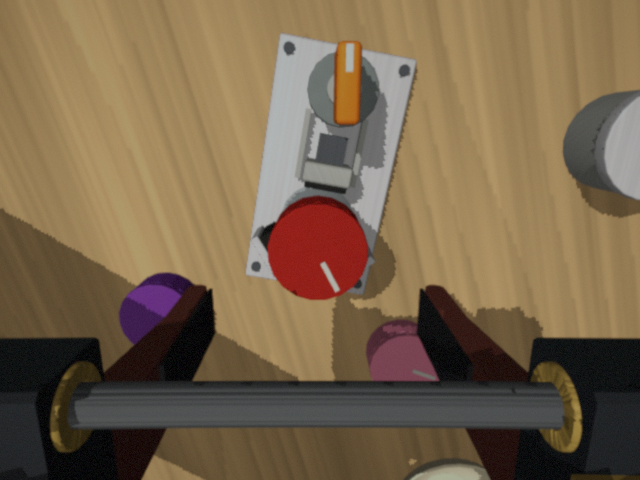

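View pics/top2c.png

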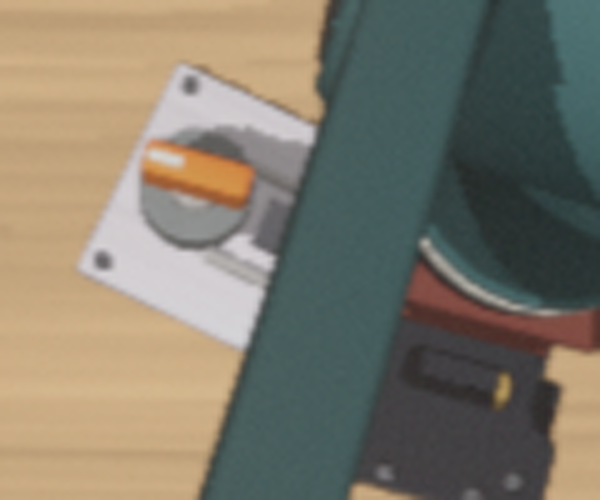

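The picture shows the cap centred at about (318,248) and the knob bar at (347,82), now turned along the holder's y. I measure both.

```bash
cat > capm.py <<'E'
from h import *
import json,sys
np.set_printoptions(precision=4,suppress=True)
def capc(img,c,zt,guess,r=.03,hgt=.03,name=''):
    h=cv2.cvtColor(img,cv2.COLOR_BGR2HSV)
    m=(((h[:,:,0]<4)|(h[:,:,0]>176))&(h[:,:,1]>200)&(h[:,:,2]>100)).astype(np.uint8)
    N,l,st,ce=cv2.connectedComponentsWithStats(m); i=1+np.argmax(st[1:,4])
    k=cv2.findContours((l==i).astype(np.uint8),cv2.RETR_EXTERNAL,cv2.CHAIN_APPROX_NONE)[0]
    k=cv2.convexHull(max(k,key=len)); M=cv2.moments(k); ob=np.array([M['m10'],M['m01']])/M['m00']
    print(name,st[i],'hull',ob,M['m00'])
    g=np.array(guess,float)
    for _ in range(4):
        a=np.linspace(0,2*np.pi,120)
        pts=np.array([proj(c,(g[0]+r*np.cos(t),g[1]+r*np.sin(t),z)) for z in (zt,zt-hgt) for t in a]).astype(np.float32)
        H=cv2.convexHull(pts);M2=cv2.moments(H);pr=np.array([M2['m10'],M2['m01']])/M2['m00']
        p=proj(c,(*g,zt)); g=g+(onz(c,*(p+ob-pr),zt)-onz(c,*p,zt))[:2]
    print('centre',g,'pred area',M2['m00']);return g
E
python3 - <<'E'
from capm import *
c=json.load(open('w2.json'));capc(cv2.imread('pics/w2.png'),c,.104,(.53,-.0955),name='w2')
capc(cv2.imread('pics/w1.png'),json.load(open('w1.json')),.104,(.53,-.0955),name='w1')
q=[onz(c,*p,.092) for p in [(338,41),(360,41),(357,124),(334,124)]];print(q)
i=cv2.imread('pics/w2.png');cv2.imwrite('pics/w2c.png',cv2.resize(i[25:145,290:410],None,fx=5,fy=5,interpolation=cv2.INTER_CUBIC))
E
```

```text
w2 [ 268  201   99   98 7058] hull [317.1784 250.1832] 7430.5
centre [ 0.5312 -0.0972] pred area 8525.963094560895
w1 [ 106  205  102   98 7288] hull [156.7074 254.0421] 7665.0
centre [ 0.5327 -0.098 ] pred area 9565.24480030511
[array([0.5718, 0.0127, 0.092 ]), array([0.5832, 0.0097, 0.092 ]), array([ 0.5719, -0.0315,  0.092 ]), array([ 0.5593, -0.0281,  0.092 ])]
```

View pics/w2c.png

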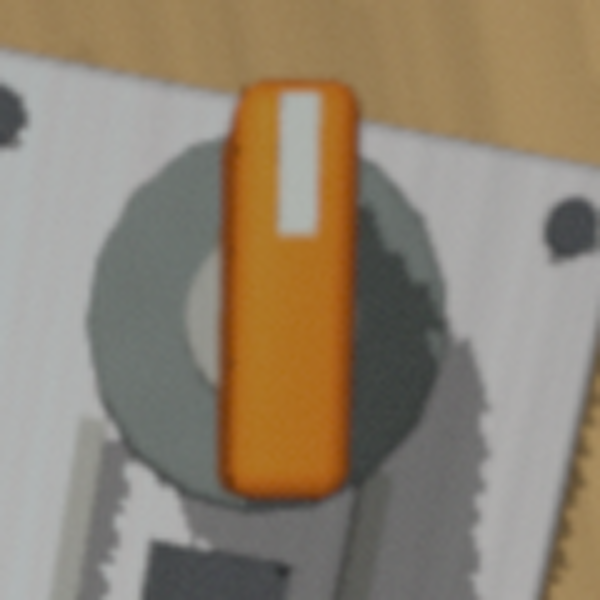

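```bash
sed -i 's/\[:,:,1\]>200)&(h\[:,:,2\]>100)/[:,:,1]>150)\&(h[:,:,2]>50)/' capm.py
python3 - <<'E'
from capm import *
for w in ('w2','w1'):
  for hg in (0,.03): capc(cv2.imread(f'pics/{w}.png'),json.load(open(w+'.json')),.104,(.53,-.0955),hgt=hg,name=w)
c=json.load(open('w2.json'))
for t in range(0,360,45): print(proj(c,(.5305+.03*np.cos(np.radians(t)),-.0965+.03*np.sin(np.radians(t)),.104)),end=' ')
i=cv2.imread('pics/w2.png');cv2.imwrite('pics/w2d.png',cv2.resize(i[190:310,260:380],None,fx=5,fy=5,interpolation=cv2.INTER_CUBIC))
E
```

```text
w2 [ 267  196  101  103 7725] hull [317.2545 248.1198] 7940.5
centre [ 0.532  -0.0939] pred area 7964.802484943531
w2 [ 267  196  101  103 7725] hull [317.2545 248.1198] 7940.5
centre [ 0.5316 -0.0959] pred area 8538.895452787401
w1 [ 106  199  112  105 8558] hull [161.4069 250.4839] 8823.0
centre [ 0.5307 -0.0898] pred area 8167.073090903927
w1 [ 106  199  112  105 8558] hull [161.4069 250.4839] 8823.0
centre [ 0.5319 -0.0943] pred area 9555.854254364676
[365.7618 241.7632] [342.3132 210.9062] [302.3189 205.6536] [270.8316 229.5416] [266.7269 267.02  ] [290.8188 295.7593] [328.6002 300.3998] [359.4455 278.6302]
```

View pics/w2d.png

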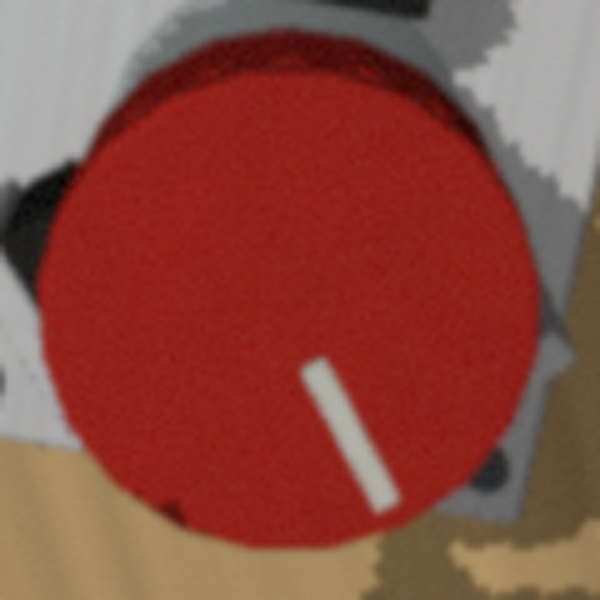

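Cap centre is (0.5315,-0.095), which agrees with the knob position minus about 96 mm along the holder axis. I descend around it and close.

```bash
python3 -m inch '[[0,0.04,-0.02,-0.8,0,0,0],[0,0.04,-0.02,-1.6,0,0,0],[0,0.04,-0.02,-2.4,0,0,0],[0,0.04,-0.02,-3.1,0,0,0],[0,0.04,-0.02,-3.7,0,0,0],[0,0.04,-0.02,-3.7,0,0,0],[0,0.04,-0.02,-3.7,0,0,0],[255,0.04,-0.02,-3.7,0,0,0],[255,0.04,-0.02,-3.7,0,0,0],[255,0.04,-0.02,-3.7,0,0,0],[255,0.04,-0.02,-3.7,0,0,0],[255,0.04,-0.02,-3.7,0,0,0],[255,0.04,-0.02,-3.7,0,0,0],[255,0.04,-0.02,-3.7,0,0,0],[255,0.04,-0.02,-3.7,0,0,0]]'
python3 st.py
```

```text
time_s: 7.8
eef_pos: [0.5321, -0.0951, 0.0917]
tool_rot: [[0.254, 0.967, 0.004], [0.967, -0.254, -0.001], [0.001, 0.004, -1.0]]
contact_force: [-1.1, 0.8, 6.8]
grip_width: 0.675
[-1.1408  0.8246  6.755 ] [0.1073 0.2339 0.0646] 59.42272649166779 [-17.486   25.9899 102.9447   0.0537  50.8279  -2.787 ] yaw -14.732911316183635
```

```bash
python3 -c "
from h import *
snap('side','s3')"
python3 -m inch '[[255,0,0,0,0,0,0.5],[255,0,0,0,0,0,1.2],[255,0,0,0,0,0,2],[255,0,0,0,0,0,2.8],[255,0,0,0,0,0,3.6],[255,0,0,0,0,0,4.4],[255,0,0,0,0,0,5.2],[255,0,0,0,0,0,6],[255,0,0,0,0,0,6],[255,0,0,0,0,0,6]]'
python3 st.py
python3 -c "
from h import *
snap('side','s4')
f=lambda n:cv2.resize(cv2.imread('pics/'+n+'.png')[240:330,265:345],None,fx=5,fy=5,interpolation=cv2.INTER_CUBIC)
cv2.imwrite('pics/cmp.png',np.hstack([f('s3'),f('s4')])[:600,:800])"
```

```text
time_s: 8.68
eef_pos: [0.5315, -0.0951, 0.0918]
tool_rot: [[-0.261, 0.965, 0.003], [0.965, 0.261, 0.002], [0.001, 0.003, -1.0]]
contact_force: [-3.1, 0.1, 3.7]
grip_width: 0.678
[-3.116   0.1334  3.6778] [-0.0753  0.4424 -0.1414] 59.655347800328016 [-17.5745  25.9857 102.9407   0.1942  50.9437 -32.8286] yaw 15.131793693221018
```

View pics/cmp.png

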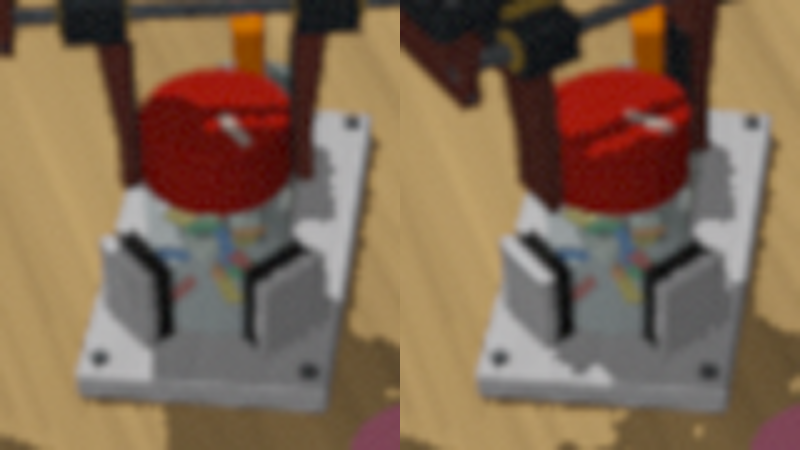

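The cap mark turned with the gripper and the coloured clips in the jar stayed in place: the jar holds. I continue to a total of about 76° (1.33 rad).

```bash
python3 -m inch '[[255,0,0,0,0,0,0.6],[255,0,0,0,0,0,1.4],[255,0,0,0,0,0,2.2],[255,0,0,0,0,0,3],[255,0,0,0,0,0,3.8],[255,0,0,0,0,0,4.6],[255,0,0,0,0,0,5.4],[255,0,0,0,0,0,6.2],[255,0,0,0,0,0,7],[255,0,0,0,0,0,7.8],[255,0,0,0,0,0,8.6],[255,0,0,0,0,0,9.2],[255,0,0,0,0,0,9.2],[255,0,0,0,0,0,9.2]]'
python3 st.py
python3 -c "
from h import *
snap('side','s5');snap('wrist','w5')
f=lambda n:cv2.resize(cv2.imread('pics/'+n+'.png')[240:330,265:345],None,fx=5,fy=5,interpolation=cv2.INTER_CUBIC)
cv2.imwrite('pics/cmp2.png',np.hstack([f('s3'),f('s5')])[:600,:800])"
```

```text
time_s: 9.9
eef_pos: [0.5312, -0.0952, 0.0918]
tool_rot: [[-0.874, 0.485, 0.0], [0.485, 0.874, 0.003], [0.001, 0.003, -1.0]]
contact_force: [-2.6, -1.2, 4.6]
grip_width: 0.678
[-2.5958 -1.2461  4.5831] [-0.2221  0.5326 -0.2403] 59.62316307594073 [-17.6189  26.0337 102.8396   0.2263  51.1697 -78.7409] yaw 60.980016398727706
```

View pics/cmp2.png

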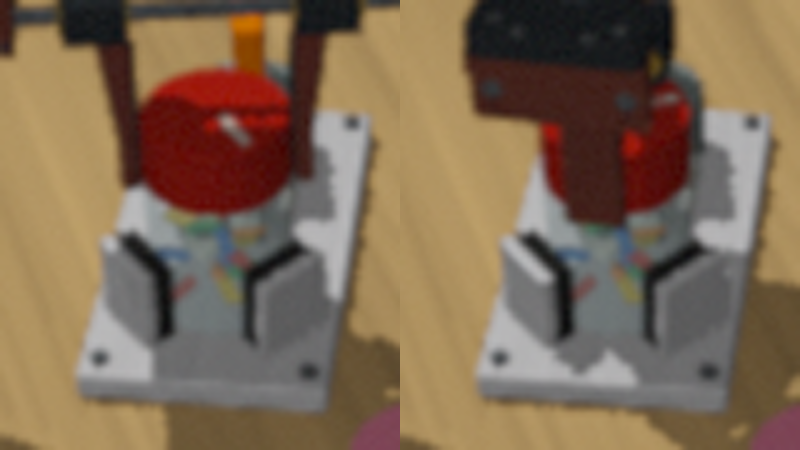

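View pics/w5.png

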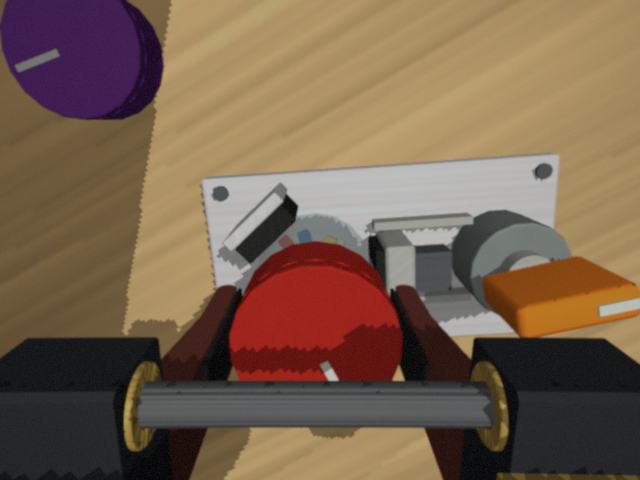

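The jar's clips are unmoved, and the cap's mark at (330,372) keeps its direction in the gripper frame, so the cap hasn't slipped. I lift a little and check the force.

```bash
python3 -m inch '[[255,0,0,0.05,0,0,0],[255,0,0,0.1,0,0,0],[255,0,0,0.15,0,0,0],[255,0,0,0.15,0,0,0]]'
python3 st.py
```

```text
time_s: 10.33
eef_pos: [0.5317, -0.0951, 0.0966]
tool_rot: [[-0.875, 0.485, 0.001], [0.485, 0.875, 0.003], [0.001, 0.003, -1.0]]
contact_force: [0.3, 0.0, 1.0]
grip_width: 0.675
[0.3431 0.0432 0.9852] [0.0507 0.0895 0.011 ] 59.37973415551745 [-17.605   25.6418 102.6014   0.2506  51.7542 -78.7678] yaw 61.00758172618627
```

The lift is free (force about 1 N, torque about 0). I rise until the cap's lower edge is about 112 mm up.

```bash
python3 -m inch '[[255,0,0,0.2,0,0,0],[255,0,0,0.45,0,0,0],[255,0,0,0.7,0,0,0],[255,0,0,0.95,0,0,0],[255,0,0,1.13,0,0,0],[255,0,0,1.13,0,0,0],[255,0,0,1.13,0,0,0],[255,0,0,1.13,0,0,0],[255,0,0,1.13,0,0,0]]'
python3 st.py
python3 -c "
from h import *
s=snap('side','s6');snap('wrist','w6')
cv2.imwrite('pics/s6c.png',cv2.resize(s[200:330,245:365,::-1],None,fx=4.5,fy=4.5,interpolation=cv2.INTER_CUBIC))"
```

```text
time_s: 11.08
eef_pos: [0.5314, -0.095, 0.1301]
tool_rot: [[-0.875, 0.485, 0.0], [0.485, 0.875, 0.003], [0.001, 0.003, -1.0]]
contact_force: [0.4, -0.1, -1.0]
grip_width: 0.674
[ 0.4194 -0.0996 -0.9996] [-0.0106  0.0393 -0.0012] 59.35466520275847 [-17.6065  22.9264 100.9557   0.2351  56.1594 -78.7462] yaw 61.00850864950412
```

View pics/s6c.png

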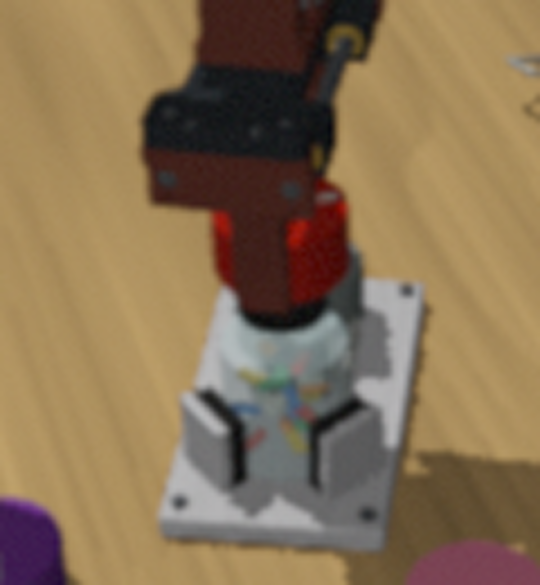

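View pics/w6.png

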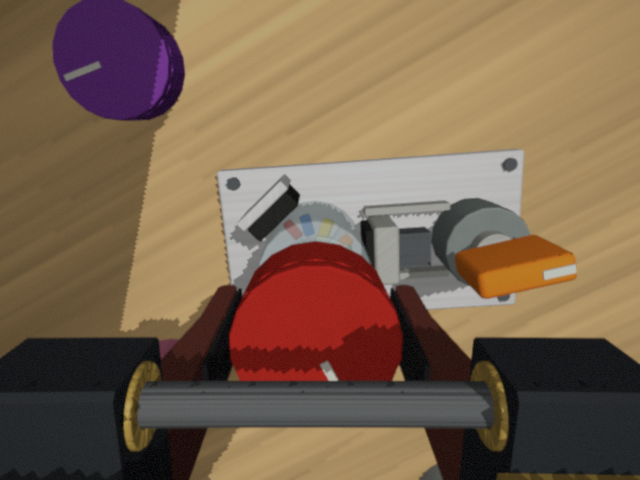

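The cap is held level (tool tilt about 0.2°) and hasn't shifted in the gripper since w5. The black seal is on the jar, and the jar stands clamped with its clips unchanged. I hand in.

```bash
python3 -c "
from bench import arm
print(arm.job_done())"; python3 st.py
```

```text
the job is handed in; nothing more can be done
None
the job is handed in; nothing more can be done
```

The job is done and handed in at about 11.2 s of the 46 s allowed; no verdict is reported.

- **Clamp:** I turned the orange knob 78.7° clockwise (1.37 rad), above the 1.2 needed for a firm hold, and felt no end-stop. The pictures afterwards gave a bar angle of about 1.4 rad.
- **Cap:** I gripped the red cap at 59.5 mm and turned it 76° anticlockwise (1.32 rad) at constant height. The clips inside the jar stayed put in the side pictures, so the jar did not turn. The cap's mark kept its direction in the gripper, so the cap did not slip.
- **Lift:** The thread had let go, and the cap came up with only about 1 N on the wrist. It is held level (about 0.2° tilt), within about 1 mm of where it sat on the jar. I calculate its lower edge at about 112 mm, so about 21 mm above the mouth and 16 mm above the seal's ridge.
- **Last checks:** The final pictures show the seal on the jar and the jar standing clamped. Wrist forces stayed below 10 N in every reading. I touched nothing else, but took no last overall picture of the other things on the ledge.
- **Disagreements:** My estimates of the cap's centre from different views differed by 1–3 mm, partly because the cap's side showed in some masks. I used the value that matched the 95 mm distance to the knob, and the side forces on gripping (about 1.4 N) confirmed it.

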